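# Find the hidden release notch of a slide warmer

### The arm

A 6-joint arm with a two-finger parallel gripper is mounted at the origin on the work surface. World frame = base frame: x ahead of the robot, y to its left, z up, the work surface at z = 0. Lengths are in m, angles in rad, forces in N, time in s.
With the tool pointing down it reaches from about 0.3 to 0.95 m from the base axis. Payload 3.1 kg.
Tool frame: the origin (TCP) lies at the very end of the fingers, on their centre line; the grasp point (between the pads) lies 19 mm behind it; x points along the fingers, y is the direction in which the jaws open and shut, and the axes are right-handed (so a half turn about x gives the same grasp; the last joint's range is limited). The gripper opens to 85 mm and grips with 20 to 120 N. Pads are 22 mm wide; open, the fingers measure 114 mm over their backs; the gripper's body (76 mm by 85 mm) begins 54 mm behind the grasp point. The pads swing forward as they close: fully open they stand 13 mm farther back than shut.
Start: joints at [-1.243, 0.308, 1.634, -0, 1.2, -0.07], TCP at [0.242, -0.576, 0.231] pointing down, gripper open.
Joint ranges: [-3.06, 3.06], [-0.79, 1.96], [0.05, 2.63], [-1.19, 4.34], [0.05, 2.64], [-2.94, 2.94]. Speed limits (rad/s): [2.79, 2.79, 3.14, 3.14, 3.14, 3.14].

### API

Orientations are given as [roll, pitch, yaw] about the fixed x, y, z axes, in that order (R = Rz(yaw) Ry(pitch) Rx(roll)).
In Python, from cell import r gives the robot as it stands.
- The arm moves only by the shell command python3 -m crank 'ROWS' [FORCE]. ROWS is JSON, a list that holds one entry, the list of rows, each a list of 7 numbers: the opening, from 0 (shut) to 1 (fully open), then the shift along the world's x, y, z in m, then the turn, a rotation vector about the world's x, y, z in rad. A call has 1 to 8 rows; each row shifts and turns the commanded pose from where the row before left it; what a row does not reach is not made up. A row lasts 1/12 s, in which the tool goes at most 41.7 mm and 7.16 degrees, less where a joint would pass 70% of its speed; a pose out of reach is approached as far as the arm can. A call is refused whole if a number of a shift passes 0.0417 or a number of a turn 0.125, either way. A call with a gripper value outside its range is refused whole. The fingers move at their own pace and stop on an object; FORCE is the grip in N (left out, the last holds). Time passes only in rows, so rows that do not move let the fingers close. It gives the time, the measured TCP pose, the force and the opening at its end, in the units of the state.
- r.observe(): the state, without advancing time (a new reading comes with each control period).
- r.capture(name): name is "side" or "top" or "wrist"; returns the picture (400x640x3 uint8, red, green, blue); there is no depth.
- r.get_calibration(name): a dict with "K" (3x3 intrinsics, pixels), "distortion" ([k1, k2, p1, p2, k3] as OpenCV has them; the pictures are not rectified), "origin" and "attitude" of the camera in the world. Camera axes: x right, y down, z forward; pixel columns grow to the right and rows downward; lengths in m; the calibration is good to about 2 mm. A picture is of the moment at which its call begins: read the wrist's pose just before it. get_calibration takes no time and is no camera call; for the wrist camera it gives the pose at the moment of the call.
- r.finish_job(): hands the job in, once; it reports no verdict.
The state is a dict: "time_s": time; "joints": joint angles; "dq": joint speeds; "effort": joint torques, N m; "position": TCP position; "tool_rot": TCP orientation; "wrist_force": force on the tool from outside, world axes, zero at the start; "ft_torque": the same for the moment, N m; "width": finger opening in m.
Only numpy, scipy, OpenCV 4.12 (cv2) and the standard library are available. Lean on these libraries where they do the work, as an engineer would, in place of code of your own. Each camera call takes 0.05 s, during which the arm holds its last target. There are 200 camera calls.

### The job

The slide warmer's tray is released by a bar hidden under the raised metal strip along its front edge; the bar can be reached only through one notch somewhere along the strip. Set a closed fingertip lightly on the strip at its left end (the robot's left), run it along the strip to find the notch, press the bar inside the notch fully down so that the tray springs out, then let go and come clear. Do not touch the tray, pick nothing up, and leave the glassware and other things where they are.

Things in the scene. Friction and masses are not known exactly. Their poses are not given: they have to be found in the camera images.
- warmer: fixed low cream cabinet, 260 mm deep (its x), 380 mm wide (its y), deck 80 mm high; origin at the centre of its underside, on the bench; x points away from the robot, y to the left, z up. Two end blocks (50 x 90 mm, 91 mm high) stand at the front corners, y = +-100 to +-190 mm; the strip runs between them
- rail: rigid front edge, same origin and axes as the warmer. Its aluminium strip's flat top is 85 mm above the bench, 5 mm above the deck, x = -130 to -88 mm, y = -100 to +100 mm. One notch, 44 mm wide along y, open to the front and above, 38 mm deep in x (-130 to -92 mm); its centre lies anywhere from y = -70 to +20 mm: not given, to be felt or seen
- edge_left (a point): point on the strip's top surface, at its left end against the left end block, 19 mm back from the front face (the middle of the notch's depth)
- edge_right (a point): the same at the strip's right end, 200 mm from edge_left
- catch (a joint): steel release bar under the strip, downward travel in m: 0 at rest, 0.008 fully down. At rest its top is 12 mm below the strip's top, so a fingertip in the notch presses it from 12 to 20 mm below the strip's top. It springs back; 1.5 N starts it, about 5 N takes it fully down. The tray is let go at 5 to 6 mm
- tray_slide (a joint): slide tray under the strip, in m: 0 latched shut, 0.045 fully out. Once released it springs straight out of the front towards the robot and stays out; its top is 48 mm above the bench, below everything a fingertip does in the notch.
- tray: the slide tray: its front panel, 198 mm wide, 34 mm high, in the middle of the warmer's front face under the strip; not to be touched. Its origin starts at the warmer's and moves with the tray.
- flask: conical glass flask, 125 mm tall, base 82 mm across, beside the warmer; loose; origin at the centre of its underside; leave alone
- stopper: ground-glass stopper, 58 mm tall, 34 mm across, standing on the bench in front of the warmer; loose; origin at the centre of its underside; leave alone
- basin: round steel basin, 170 mm across, 40 mm high; loose; origin at the centre of its underside; leave alone
- beaker: glass beaker, 70 mm across, 90 mm tall; loose; origin at the centre of its underside; leave alone
- forceps: steel forceps lying on the bench in front of the warmer, 115 mm long, 5 mm high; loose; origin at the centre of its underside; leave alone
- petri: closed glass petri dish, 90 mm across, 15 mm high, on the warmer's deck; loose; origin at the centre of its underside; leave alone
- jar: small amber jar, 40 mm across, 45 mm tall, on the warmer's deck; loose; origin at the centre of its underside; leave alone

How it is judged:
On the way, in this order (a step that is already met when the one before it is completed fails the run):
1. a fingertip touches the strip at its left end (grasp point within 45 mm of edge_left), the bar not yet pressed (contact force between the fingers and rail above 0.3 N and horizontal distance between the grasp point and edge_left below 0.045 m and value of joint catch below 0.001 m), for 0.05 s.
2. the fingertip touches the strip farther along (grasp point more than 48 mm from edge_left), the bar not yet pressed (contact force between the fingers and rail above 0.3 N and horizontal distance between the grasp point and edge_left above 0.048 m and value of joint catch below 0.001 m).
3. the release bar is pressed down by a finger by 6 mm or more (value of joint catch above 0.006 m and contact force between the fingers and warmer above 0.5 N), for 0.05 s.
At the end, for the whole second after the job is handed in: the tray has sprung out by more than 38 mm, the release bar is back up (within 1.5 mm), and every loose thing is within 30 mm of where it began (value of joint tray_slide above 0.038 m and value of joint catch below 0.0015 m and distance of each of flask, stopper, basin, beaker, forceps, petri, jar from where it was at the start of the episode below 0.03 m); the robot touches nothing.
It fails at once if the robot touches the tray (more than 1 N) (contact force between any of the fingers, the arm and tray above 1 N).
It fails at once if a loose thing is lifted, carried or shoved by more than 30 mm (distance of any of flask, stopper, basin, beaker, forceps, petri, jar from where it was at the start of the episode above 0.03 m).
It also fails if it takes over 64 s, if anything falls off the work surface, if the arm or the gripper's body presses on something with over 40 N, if the wrist force passes 120 N, or if a joint passes its speed limit or range.

## Working session

There is one attempt and no reset: what is moved stays moved. The work goes in short steps, Python scripts to look and compute and a shell command to move; the robot and the scene stay as the last step left them, time stands still between calls to the robot, and variables do not carry over. Pictures are saved under pics/ and viewed, about 8 in all and at most 12, crops included, and the job is handed in when it is done.

```bash
mkdir -p pics; cat > h.py <<'E'
import numpy as np, cv2
from scipy.spatial.transform import Rotation as R
from cell import r
def save(n,f):
    im=r.capture(n); cv2.imwrite(f'pics/{f}.png',im[:,:,::-1]); return im
def ray(n,uv):
    c=r.get_calibration(n); K=np.array(c['K']); d=np.array(c['distortion'])
    p=cv2.undistortPoints(np.array([[uv]],float),K,d)[0,0]
    A=np.array(c['attitude']); 
    A=R.from_euler('xyz',A).as_matrix() if A.shape==(3,) else A
    return np.array(c['origin']),A@np.array([p[0],p[1],1])
def onz(n,uv,z):
    o,d=ray(n,uv); return o+d*(z-o[2])/d[2]
E
python3 - <<'E'
from h import *
save('top','t1');save('side','s1')
print(r.observe())
for n in('top','side'):print(r.get_calibration(n))
E
```

```text
{'time_s': 0.1, 'joints': array([-1.24267335e+00,  3.08922830e-01,  1.63505280e+00,  8.61111710e-06,
        1.19969658e+00, -6.97380223e-02]), 'dq': array([ 0.00070543, -0.00260519, -0.00261679, -0.00072975, -0.00033812,
        0.00066464]), 'effort': array([-3.95120187e-04, -4.16406012e+01, -2.77645469e+01, -4.94141227e-05,
        4.05851359e-03,  5.42799768e-06]), 'position': array([ 0.24187069, -0.5754987 ,  0.23016194]), 'tool_rot': array([-1.64439018,  1.56871676,  1.89506034]), 'wrist_force': array([-0.33140388,  0.29848568,  0.1232863 ]), 'ft_torque': array([0.00091918, 0.02572293, 0.00974159]), 'width': 0.08565694233889747}
{'K': array([[421.47765817,   0.        , 323.7139872 ],
       [  0.        , 421.47765817, 201.18926262],
       [  0.        ,   0.        ,   1.        ]]), 'distortion': array([0.00852443, 0.        , 0.        , 0.        , 0.        ]), 'origin': array([0.46555998, 0.00785508, 1.17306911]), 'attitude': array([-3.08221451,  0.0195212 , -1.59875159])}
{'K': array([[515.98824214,   0.        , 326.35036979],
       [  0.        , 515.98824214, 185.45179974],
       [  0.        ,   0.        ,   1.        ]]), 'distortion': array([-0.0170637,  0.       ,  0.       ,  0.       ,  0.       ]), 'origin': array([-0.03041176,  0.9484613 ,  0.69471795]), 'attitude': array([-2.09033181,  0.01833673, -2.61918582])}
```

View pics/t1.png

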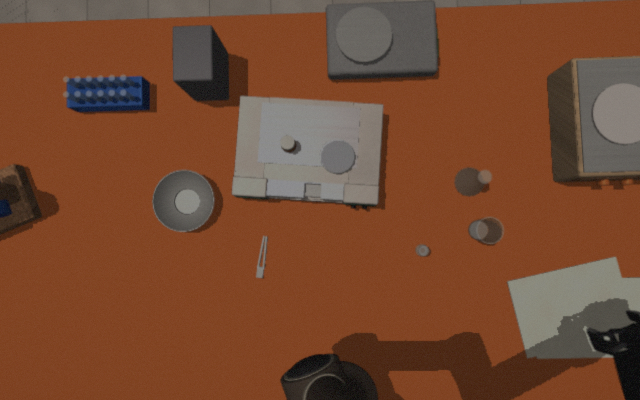

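View pics/s1.png

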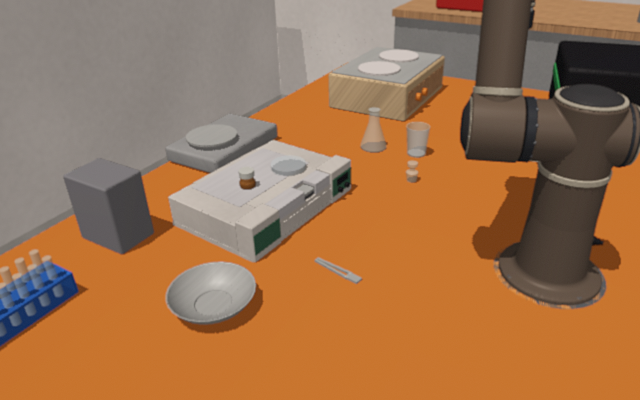

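The top view shows the warmer with its end blocks at about (250,187) and (362,194), and the strip between them with a notch near (313,191). The basin, forceps and stopper stand clear of its front. I'll enlarge the strip next.

```bash
python3 - <<'E'
import cv2
a=cv2.imread('pics/t1.png')[165:215,225:390]
b=cv2.imread('pics/s1.png')[140:260,200:365]
a=cv2.resize(a,None,fx=4.8,fy=4.8,interpolation=cv2.INTER_CUBIC)
cv2.imwrite('pics/c1.png',cv2.convertScaleAbs(a,alpha=1.2))
E
```

```text
(no output)
```

View pics/c1.png

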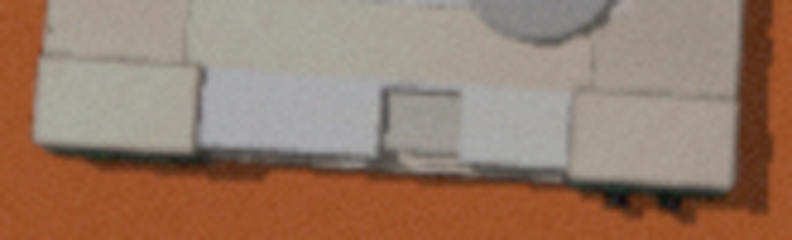

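The crop shows the strip from x≈200 to 572 and the notch from about 382 to 460. The block corners are crisp enough for a rigid fit.

```bash
cat > fit.py <<'E'
from h import *
P=[((34,146),(-130,190,91)),((40,58),(-80,190,91)),((198,66),(-80,100,91)),((196,153),(-130,100,91)),
((575,92),(-80,-100,91)),((738,100),(-80,-190,91)),((730,190),(-130,-190,91)),((570,182),(-130,-100,91))]
px=lambda c:((c[0]+.5)/4.8-.5+225,(c[1]+.5)/4.8-.5+165)
W=np.array([onz('top',px(c),p[2]/1e3)[:2] for c,p in P]); L=np.array([p[:2] for _,p in P])/1e3
w=W-W.mean(0);l=L-L.mean(0)
th=np.arctan2((l[:,0]*w[:,1]-l[:,1]*w[:,0]).sum(),(l*w).sum())
Q=np.array([[np.cos(th),-np.sin(th)],[np.sin(th),np.cos(th)]]);t=W.mean(0)-Q@L.mean(0)
if __name__=='__main__':
    print('yaw',np.degrees(th),'org',t,'res mm',((W-(L@Q.T+t))*1e3).round(1).tolist())
    for n,c in dict(notchL=(382,88),notchLf=(380,152),notchR=(461,92),stripL=(203,68),stripR=(573,90)).items():
        print(n,(Q.T@(onz('top',px(c),.085)[:2]-t)*1e3).round(1))
    for y in(.1,.085,.06,-.1): print(y,Q@[-.111,y]+t)
    print('xdir',Q[:,0],'ydir',Q[:,1])
    o=r.observe();print(R.from_euler('xyz',o['tool_rot']).as_matrix().round(3))
    for n,u,z in(('flask',(468,182),0),('beaker',(490,232),0),('stopper',(423,251),.03),('forceps',(262,257),0),('basin',(186,202),.03),('petri',(338,157),.09),('jar',(288,143),.12)):print(n,onz('top',u,z).round(3))
E
python3 fit.py
```

```text
yaw -5.364903021147688 org [0.66458915 0.06569029] res mm [[0.4, -2.5], [-1.8, -1.8], [-0.3, 2.4], [2.5, -0.2], [-1.7, -1.0], [-0.2, 1.6], [1.4, 2.9], [-0.2, -1.5]]
notchL [-85.5   3. ]
notchLf [-120.2    1.7]
notchR [-84.9 -39.8]
stripL [-80.8 100.6]
stripR [ -80.  -100.1]
0.1 [0.56342524 0.17563056]
0.085 [0.56202276 0.16069627]
0.06 [0.5596853  0.13580579]
-0.1 [ 0.54472555 -0.02349332]
xdir [ 0.99561942 -0.09349846] ydir [0.09349846 0.99561942]
[[-0.001  0.387 -0.922]
 [ 0.002 -0.922 -0.387]
 [-1.    -0.002 -0.   ]]
flask [ 0.578 -0.373  0.   ]
beaker [ 0.438 -0.426  0.   ]
stopper [ 0.392 -0.234  0.03 ]
forceps [0.386 0.204 0.   ]
basin [0.543 0.404 0.03 ]
petri [ 0.644 -0.013  0.09 ]
jar [0.679 0.113 0.12 ]
```

Notch and strip depth both read about 7 mm off. That matches end blocks protruding about 6–7 mm in front of the strip, so I shift the origin by 6.7 mm, giving (0.671, 0.065). The notch centre is then at y≈-18.5 mm. I'll travel over the bench at height with the gripper closing, to local y≈+70 mm.

```bash
python3 -m crank '[[[0,0.0155,0.0343,0,0,0,-0.0234],[0,0.0155,0.0343,0,0,0,-0.0234],[0,0.0155,0.0343,0,0,0,-0.0234],[0,0.0155,0.0343,0,0,0,-0.0234],[0,0.0155,0.0343,0,0,0,-0.0234],[0,0.0155,0.0343,0,0,0,-0.0234],[0,0.0155,0.0343,0,0,0,-0.0234]]]' 20
python3 -m crank '[[[0,0.0155,0.0343,0,0,0,-0.0234],[0,0.0155,0.0343,0,0,0,-0.0234],[0,0.0155,0.0343,0,0,0,-0.0234],[0,0.0155,0.0343,0,0,0,-0.0234],[0,0.0155,0.0343,0,0,0,-0.0234],[0,0.0155,0.0343,0,0,0,-0.0234],[0,0.0155,0.0343,0,0,0,-0.0234]]]'
python3 -m crank '[[[0,0,0,0,0,0,0],[0,0,0,0,0,0,0]]]'
python3 - <<'E'
from h import *
o=r.observe();print(o['position'],R.from_euler('xyz',o['tool_rot']).as_matrix().round(3),o['width'])
save('wrist','w1')
c=r.get_calibration('wrist');np.savez('w1.npz',**c);print(c)
E
```

```text
time_s: 0.68
position: [0.3507, -0.3341, 0.2308]
tool_rot: [-1.269, 1.57, 2.105]
wrist_force: [0.4, -0.3, -0.5]
width: 0.0004
time_s: 1.27
position: [0.4591, -0.0941, 0.231]
tool_rot: [-0.11, 1.57, 3.1]
wrist_force: [0.3, -0.5, 0.5]
width: -0.0001
time_s: 1.43
position: [0.4592, -0.0941, 0.2309]
tool_rot: [-0.155, 1.57, 3.061]
wrist_force: [-0.1, -0.3, -0.4]
width: -0.0001
[ 0.45920801 -0.09414328  0.23085945] [[-0.001  0.075 -0.997]
 [ 0.    -0.997 -0.075]
 [-1.    -0.     0.001]] -7.52013989744501e-05
{'K': array([[288.06275306,   0.        , 320.92034596],
       [  0.        , 288.06275306, 199.39222551],
       [  0.        ,   0.        ,   1.        ]]), 'distortion': array([-0.03833013,  0.        ,  0.        ,  0.        ,  0.        ]), 'origin': array([ 0.5257609 , -0.08968598,  0.37207873]), 'attitude': array([ 2.86913300e+00, -8.54777355e-04, -1.49801610e+00])}
```

View pics/w1.png

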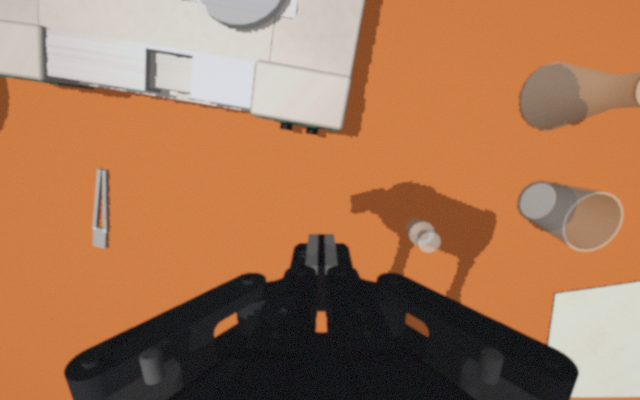

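The wrist view shows the strip from (46,28)/(46,80) to (254,63)/(251,107) and the notch from u≈148 to 192 at its back edge (v≈49–54). I'll check these against the top fit.

```bash
python3 - <<'E'
from fit import *
t2=t+Q@[.0067,0]
for n,c,z in(('sLb',(46,28),.085),('sLf',(46,80),.085),('nLb',(148,49),.085),('nLf',(147,91),.085),('nRb',(192,54),.085),('nRf',(192,100),.085),('sRb',(254,63),.085),('sRf',(251,107),.085),('bl',(256,61),.091),('br',(349,76),.091),('fr',(342,129),.091),('fl',(251,117),.091)):
    print(n,(Q.T@(onz('wrist',c,z)[:2]-t2)*1e3).round(1))
for y in(.1,.07,.04,-.0185): print(y,Q@[-.111,y]+t2)
E
```

```text
sLb [-88.6  98.3]
sLf [-135.3  100.6]
nLb [-93.7   0.1]
nLf [-1.311e+02  1.000e-01]
nRb [-92.  -41.1]
nRf [-132.7  -43.6]
sRb [-90.8 -98.7]
sRf [-130.2 -100.2]
bl [ -89.7 -101.7]
br [ -88.5 -186.8]
fr [-136.  -189.2]
fl [-139.2 -102.6]
0.1 [0.57009589 0.17500412]
0.07 [0.56729093 0.14513554]
0.04 [0.56448598 0.11526696]
-0.0185 [0.55901632 0.05702322]
```

Both views agree to about 2 mm, with the notch centre at y≈-20 mm. I'll go above the left end and lower to about 10 mm over the strip.

```bash
python3 -m crank '[[[0,0.0155,0.0342,0,0,0,-0.0242],[0,0.0155,0.0342,0,0,0,-0.0242],[0,0.0155,0.0342,0,0,0,-0.0242],[0,0.0155,0.0342,0,0,0,-0.0242],[0,0.0155,0.0342,0,0,0,-0.0242],[0,0.0155,0.0342,0,0,0,-0.0242],[0,0.0155,0.0342,0,0,0,-0.0242]]]'
python3 -m crank '[[[0,0,0,-0.035,0,0,0],[0,0,0,-0.035,0,0,0],[0,0,0,-0.034,0,0,0],[0,0,0,-0.022,0,0,0],[0,0,0,-0.006,0,0,0],[0,0,0,0,0,0,0],[0,0,0,0,0,0,0]]]'
python3 - <<'E'
from fit import *
o=r.observe();t2=t+Q@[.0067,0]
print(Q.T@(o['position'][:2]-t2),o['position'],R.from_euler('xyz',o['tool_rot']).as_matrix().round(3),o['wrist_force'])
E
```

```text
time_s: 2.07
position: [0.5682, 0.1428, 0.2309]
tool_rot: [1.084, 1.57, -2.161]
wrist_force: [0.2, -0.5, 0.5]
width: 0.0002
time_s: 2.65
position: [0.5685, 0.1422, 0.1]
tool_rot: [-3.062, 1.57, -0.021]
wrist_force: [0.6, 0.3, -0.3]
width: -0.0003
[-0.10952234  0.06722086] [0.56850228 0.14223042 0.09997185] [[ 0.001 -0.101 -0.995]
 [-0.    -0.995  0.101]
 [-1.    -0.    -0.001]] [ 0.62329489  0.30186255 -0.34897882]
```

```bash
python3 -m crank '[[[0,0,0.003,-0.006,0,0,0],[0,0,0,-0.004,0,0,0],[0,0,0,-0.0015,0,0,0],[0,0,0,-0.0015,0,0,0],[0,0,0,0,0,0,0]]]'
python3 -m crank '[[[0,0,0,-0.0005,0,0,0],[0,0,0,-0.0005,0,0,0],[0,0,0,-0.0005,0,0,0],[0,0,0,0,0,0,0]]]'
```

```text
time_s: 3.07
position: [0.5676, 0.1465, 0.0865]
tool_rot: [-2.823, 1.57, 0.22]
wrist_force: [0.1, 0.5, -0.3]
width: 0.0001
time_s: 3.4
position: [0.5677, 0.1465, 0.0851]
tool_rot: [-2.742, 1.571, 0.301]
wrist_force: [-0.4, 0.3, 1.5]
width: -0.0002
```

```bash
python3 -m crank '[[[0,0,0,-0.0004,0,0,0],[0,0,0,0,0,0,0],[0,0,0,0,0,0,0]]]'
```

```text
time_s: 3.65
position: [0.5678, 0.1465, 0.0851]
tool_rot: [-2.508, 1.57, 0.535]
wrist_force: [-2.1, -0.3, 4.9]
width: 0.0
```

In light contact at 5 N with the bar untouched. Sliding right along the strip.

```bash
python3 -m crank '[[[0,-0.0005,-0.005,0,0,0,0],[0,-0.0005,-0.005,0,0,0,0],[0,-0.0005,-0.005,0,0,0,0]]]'
python3 -m crank '[[[0,-0.0005,-0.005,0,0,0,0],[0,-0.0005,-0.005,0,0,0,0],[0,-0.0005,-0.005,0,0,0,0]]]'
python3 -m crank '[[[0,-0.0005,-0.005,0,0,0,0],[0,-0.0005,-0.005,0,0,0,0],[0,0,0,0,0,0,0]]]'
```

```text
time_s: 3.9
position: [0.5671, 0.1317, 0.0851]
tool_rot: [-2.542, 1.568, 0.501]
wrist_force: [-0.4, 2.7, 4.3]
width: -0.0001
time_s: 4.15
position: [0.5655, 0.1164, 0.0851]
tool_rot: [-2.487, 1.568, 0.555]
wrist_force: [0.0, 3.1, 4.6]
width: -0.0001
time_s: 4.4
position: [0.5644, 0.1056, 0.0851]
tool_rot: [-2.832, 1.569, 0.21]
wrist_force: [0.1, 2.8, 5.3]
width: -0.0001
```

Firm sliding contact all along, now 69 mm from the left end. I'll continue until the finger drops in.

```bash
python3 -m crank '[[[0,-0.0005,-0.005,0,0,0,0],[0,-0.0005,-0.005,0,0,0,0],[0,-0.0005,-0.005,0,0,0,0],[0,-0.0005,-0.005,0,0,0,0]]]'
python3 -m crank '[[[0,-0.0005,-0.005,0,0,0,0],[0,-0.0005,-0.005,0,0,0,0],[0,-0.0003,-0.003,0,0,0,0]]]'
python3 -m crank '[[[0,-0.0003,-0.003,0,0,0,0],[0,0,0,0,0,0,0]]]'
python3 -m crank '[[[0,-0.0003,-0.003,0,0,0,0],[0,0,0,0,0,0,0]]]'
python3 -m crank '[[[0,-0.0003,-0.003,0,0,0,0],[0,0,0,0,0,0,0]]]'
```

```text
time_s: 4.73
position: [0.5624, 0.0864, 0.0851]
tool_rot: [-2.457, 1.568, 0.584]
wrist_force: [1.0, 4.1, 5.0]
width: -0.0001
time_s: 4.98
position: [0.5608, 0.0728, 0.0848]
tool_rot: [-2.742, 1.569, 0.3]
wrist_force: [-0.2, 1.0, 0.6]
width: 0.0003
time_s: 5.15
position: [0.5586, 0.0689, 0.0833]
tool_rot: [0.588, 1.568, -2.653]
wrist_force: [0.4, -0.3, 0.1]
width: 0.0001
time_s: 5.32
position: [0.5588, 0.0665, 0.0835]
tool_rot: [0.455, 1.569, -2.786]
wrist_force: [0.1, 0.6, 0.1]
width: -0.0002
time_s: 5.48
position: [0.559, 0.0639, 0.084]
tool_rot: [0.614, 1.57, -2.626]
wrist_force: [0.0, 0.4, -0.9]
width: -0.0006
```

The force vanished and the tip dropped near local y≈-5, so the notch edge has been found. I'll centre in the notch at y≈-19 mm and go down to just above the bar.

```bash
python3 -m crank '[[[0,-0.0004,-0.0074,0,0,0,0],[0,0,0,0,0,0,0],[0,0,0,-0.003,0,0,0],[0,0,0,-0.003,0,0,0],[0,0,0,0,0,0,0]]]'
python3 -c "
from fit import *
o=r.observe();t2=t+Q@[.0067,0]
print(Q.T@(o['position'][:2]-t2),o['position'],R.from_euler('xyz',o['tool_rot']).as_matrix().round(3),o['wrist_force'])"
```

```text
time_s: 5.9
position: [0.5583, 0.057, 0.0776]
tool_rot: [0.081, 1.569, 3.123]
wrist_force: [0.9, 1.0, 0.1]
width: -0.0003
[-0.11167293 -0.01859806] [0.55833717 0.05698851 0.07758509] [[-0.001 -0.099 -0.995]
 [ 0.    -0.995  0.099]
 [-1.     0.     0.001]] [0.85306549 1.01507476 0.14229042]
```

Inside the notch, below the strip's top and touching nothing. Pressing now.

```bash
python3 -m crank '[[[0,0,0,-0.003,0,0,0],[0,0,0,-0.003,0,0,0],[0,0,0,0,0,0,0]]]'
python3 -m crank '[[[0,0,0,-0.002,0,0,0],[0,0,0,-0.002,0,0,0],[0,0,0,-0.0015,0,0,0],[0,0,0,0,0,0,0]]]'
```

```text
time_s: 6.15
position: [0.559, 0.0571, 0.0719]
tool_rot: [-0.626, 1.571, 2.416]
wrist_force: [1.0, 0.3, 0.2]
width: 0.0001
time_s: 6.48
position: [0.5591, 0.0571, 0.067]
tool_rot: [-2.4, 1.571, 0.642]
wrist_force: [-1.0, 0.7, 3.0]
width: -0.0001
```

```bash
python3 -m crank '[[[0,0,0,-0.001,0,0,0],[0,0,0,-0.0008,0,0,0],[0,0,0,0,0,0,0],[0,0,0,0,0,0,0]]]'
```

```text
time_s: 6.82
position: [0.5591, 0.0571, 0.0653]
tool_rot: [-2.483, 1.571, 0.559]
wrist_force: [-1.6, 0.3, 4.3]
width: 0.0
```

```bash
python3 -m crank '[[[0,0,0,-0.0007,0,0,0],[0,0,0,0,0,0,0],[0,0,0,0,0,0,0]]]'
python3 -m crank '[[[0,0,0,0.015,0,0,0],[0,0,0,0.035,0,0,0],[0,0,0,0.04,0,0,0],[0,0,0,0.04,0,0,0],[0,-0.02,0,0.03,0,0,0],[0,-0.03,-0.01,0,0,0,0],[0,0,0,0,0,0,0]]]'
python3 - <<'E'
from h import *
a=save('side','s2');b=save('top','t2')
c=np.hstack([cv2.resize(a[130:310,160:440],None,fx=1.4,fy=1.4),cv2.resize(b[90:270,140:420],None,fx=1.4,fy=1.4)])
cv2.imwrite('pics/f.png',c[:,:,::-1])
E
```

```text
time_s: 7.07
position: [0.5591, 0.057, 0.0649]
tool_rot: [-1.913, 1.571, 1.129]
wrist_force: [-1.8, 1.6, 7.3]
width: 0.0004
time_s: 7.65
position: [0.5051, 0.0462, 0.2249]
tool_rot: [0.523, 1.568, -2.717]
wrist_force: [-2.3, 0.8, -1.2]
width: -0.0004
```

View pics/f.png

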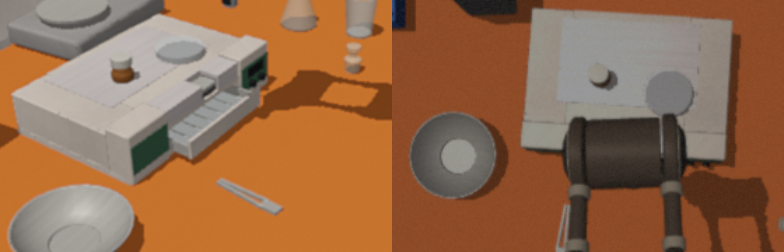

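The side crop shows the tray out (around (215,120)), and the jar, dish, basin, forceps, stopper and flask in place. The gripper is well clear.

```bash
python3 -m crank '[[[0,0,0,0,0,0,0],[0,0,0,0,0,0,0],[0,0,0,0,0,0,0],[0,0,0,0,0,0,0]]]'; python3 -c "
from cell import r
print(r.finish_job())"
```

```text
time_s: 8.08
position: [0.5094, 0.0471, 0.2237]
tool_rot: [0.093, 1.57, 3.135]
wrist_force: [-0.7, 0.8, -0.6]
width: -0.0003
the job is handed in; nothing more can be done
None
```

The tray sprang out and the job is handed in, at about 8 s of the 64 s allowed.

- **Strip:** I set the closed fingertip on it about 30 mm from its left end, at about 5 N. I then slid it right until the force vanished at the notch.
- **Press:** I centred the fingertip in the notch and pressed the bar to its stop, about 8 mm of travel at 7 N. Then I lifted clear.
- **Last checks:** The side picture shows the tray out. The loose things visible in it look unmoved by eye, but I did not measure them again. The fingertip is about 0.22 m above the bench, with no force beyond sensor noise.
- **Not checked:** I did not see the bar return directly; I only know the finger left it. The tray's travel was judged from the picture, not measured.
- **Disagreements:**
  - The first fit from the top camera was about 7 mm off in depth, because the end blocks stand out in front of the strip. After correcting for that, the wrist camera agreed to about 2–3 mm on most points, 5 mm at the worst.
  - The fingertip dropped about 7 mm earlier than a full-width fingertip should, so I centred by the pictures (about y = -19 mm). It went in without touching the sides.

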